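Demagnetise a scriber

TASK

Demagnetise the orange-handled scriber: flip the toggle switch of the blue bench demagnetiser on, take the scriber from its fork, dip its point at least halfway down the demagnetiser's open well for a second or two, without jabbing the walls or the bottom, and draw it out while the switch is still on. Then hang the scriber back by its collar on the fork, let go, and only then switch the demagnetiser off. Leave the blue specimen mount and the steel sample where they are.

Things in the scene. Friction and masses are not known exactly. Their poses are not given: they have to be found in the camera images.
- demagnetiser: fixed blue box 80 (its x) x 170 (its y) x 70 mm high; origin at the centre of its underside, z up. Its grey front panel with a red lamp faces -x. On top: the open well towards +y and a toggle switch towards -y, pivot at x 0, y -45, z 74 mm. Stands left or right of the robot's centre line, the hanger on the other side
- well_mouth (a point): centre of the open mouth of the round well, level with the top of its steel collar: 0, 42, 76 mm in the demagnetiser's frame. The collar is 46 mm across outside, the steel-lined bore 35 mm across, its flat floor 47 mm below this point
- switch (a joint): angle of the red-sleeved toggle about the demagnetiser's y axis: 0 = off (leans 0.5 rad from upright towards -x, the front), 1.0 = on (leans 0.5 rad towards +x). Starts off. Over-centre action: it stays at either end, and once pushed some 0.2 rad past upright (0.5) it drops to the other end by itself; this takes 1 to 3 N at its end, for instance with the closed fingertips
- switch_tip (a point): free end of the toggle, 48 mm from its pivot; the red sleeve is 15 mm thick near the end. When off it stands at x -23, y -45, z 116 mm in the demagnetiser's frame, when on at x +23. The parts on the top plate beneath it reach z 77 mm
- hanger: fixed tool hanger: grey base 100 x 90 x 10 mm, an aluminium column at its back (+x, centre 45 mm from the origin) and at the top a horizontal fork whose slot is open towards its -x. Origin on the worktop below the fork's seat, z up
- fork_seat (a point): middle of the fork's seat, on top of its two prongs, 150 mm above the worktop. The slot is 15 mm wide (along the hanger's y), the fork 40 mm over both prongs; they reach 24 mm from here towards -x, each ending in a raised lip 3.5 mm high; the slot's closed end is 16 mm from here towards +x. Nothing stands above the fork but two flat screw heads behind
- scriber: loose, about 70 g (45 to 100 g), hanging upright in the fork, point down. Origin at the centre of the underside of its steel collar (26 mm across, 6 mm thick), which rests on the prongs; z points up along the handle. Orange round handle 18 mm across, from 6 to 64 mm above the origin; below the collar a steel shaft 8 mm across
- scriber_point (a point): the scriber's point, 100 mm below its origin
- blue_mount: bystander: blue round specimen mount 30 mm across, 18 mm high, loose; origin at the centre of its underside
- steel_sample: bystander: round grey steel sample 40 mm across, 24 mm high, loose; origin at the centre of its underside

How it is judged:
On the way, in this order (a step that is already met when the one before it is completed fails the run):
1. the switch is on, the scriber still hanging in its fork (value of joint switch above 0.85 rad and horizontal distance between scriber and fork_seat below 0.01 m and z of scriber in the frame of fork_seat between -0.003 and 0.004 m and angle between scriber's own z axis and vertical below 0.15 rad), for 0.2 s.
2. the point is held at least 20 mm below the mouth of the well, with the switch on (value of joint switch above 0.85 rad and z of scriber_point in the frame of well_mouth below -0.02 m and horizontal distance between scriber_point and well_mouth below 0.018 m), for 0.8 s.
3. the point is drawn out, at least 10 mm above the mouth, with the switch still on (value of joint switch above 0.85 rad and z of scriber_point in the frame of well_mouth above 0.01 m), for 0.1 s.
4. the scriber hangs in the fork again and is let go, with the switch still on (all of step 1 and contact force between the fingers and scriber below 0.1 N), for 0.2 s.
At the end, for the whole second after the job is handed in: The switch is off (below 0.15 rad) and the scriber hangs at rest by its collar in the fork: its origin within 10 mm of the seat sideways, at most 4 mm above and 3 mm below it, leaning less than 0.15 rad (value of joint switch below 0.15 rad and horizontal distance between scriber and fork_seat below 0.01 m and z of scriber in the frame of fork_seat between -0.003 and 0.004 m and angle between scriber's own z axis and vertical below 0.15 rad and linear speed of scriber below 0.03 m/s); the robot touches nothing.
It fails at once if the scriber is pressed against the demagnetiser with more than 8 N (contact force between scriber and demagnetiser above 8 N).
It fails at once if a bystander is moved by more than 20 mm (distance of any of blue_mount, steel_sample from where it was at the start of the episode above 0.02 m).
It also fails if it takes over 72 s, if anything falls off the work surface, if the arm or the gripper's body presses on something with over 40 N, if the wrist force passes 120 N, or if a joint passes its speed limit or range.

ROBOT

A 6-joint arm with a two-finger parallel gripper is mounted at the origin on a cart in front of the work surface, level with it; the furniture and walls round the work are solid. World frame = base frame: x ahead of the robot, y to its left, z up, the work surface at z = 0. Lengths are in m, angles in rad, forces in N, time in s.
With the tool pointing down it reaches from about 0.4 to 0.825 m from the base axis. Payload 7 kg.
Tool frame: the origin (TCP) lies on the centre line of the jaws, within the pads' length; the fingertips stand 19 mm ahead of it and the grasp point (between the pads) is the TCP; z points along the fingers, y is the line along which they close (so a half turn about z gives the same grasp; the last joint's range is limited). The gripper opens to 88 mm and grips with 3 to 60 N. Pads are 19 mm wide; open, the fingers measure 130 mm over their backs; the gripper's body (78 mm by 193 mm) begins 47 mm behind the grasp point.
Start: joints at [1.587, 0.359, 0.012, 0, -1.224, -0.288], TCP at [0.181, 0.65, 0.212] pointing down, gripper open.
Joint ranges: [-3.07, 3.07], [-1.43, 2.12], [-1.02, 1.25], [-3.03, 1.67], [-3.05, -0], [-3.03, 3.03]. Speed limits (rad/s): [2.39, 2.39, 3.01, 3.14, 3.14, 3.14].

INTERFACE

Orientations are given as [roll, pitch, yaw] about the fixed x, y, z axes, in that order (R = Rz(yaw) Ry(pitch) Rx(roll)).
In Python, from station import arm, imaging, models gives the robot as it stands.
- The arm moves only by the tool play_rows, never from a script. Its arguments are lists of equal length, an entry for each row: "travel": the shift along the tool's x, y, z in units of 25 mm (1.0 is 25 mm), a list of three; "twist": the turn about the tool's z in units of 0.15 rad (1.0 is 0.15 rad). A call has 1 to 8 rows; each row shifts and turns the commanded pose from where the row before left it, along the tool's axes as they then stand; what a row does not reach is not made up. A row lasts 1/8 s, in which the tool goes at most 62.5 mm and 10.7 degrees, less where a joint would pass 70% of its speed; a pose out of reach is approached as far as the arm can. A call with a number of a shift or a turn outside -1 to 1 is refused whole. A call with a gripper value outside its range is refused whole. "fingers" is the opening, from 0 (shut) to 1 (fully open), set as the call begins (left out, the last holds). The fingers move at their own pace and stop on an object; "newtons" is the grip in N (left out, the last holds). Time passes only in rows, so rows that do not move let the fingers close. It gives the time, the measured TCP pose, the force, the opening and the grip force at its end, in the units of the state.
- arm.get_state(): the state, without advancing time (a new reading comes with each control period).
- imaging.grab_frame(name): name is "side" or "top" or "wrist"; returns a dict with "pixels" (384x512x3 uint8, red, green, blue), "fx", "fy", "cx", "cy" (pixels), "distortion" ([k1, k2, p1, p2, k3] as OpenCV has them; the pictures are not rectified), "R" (3x3) and "t" (3): a world point X has camera coordinates R X + t; the wrist camera has in their place "T_tool_cam" (4x4, takes a point from camera to tool coordinates, whose origin is the TCP and whose axes are the flange's). Camera axes: x right, y down, z forward; pixel columns grow to the right and rows downward; lengths in m; the calibration is good to about 2 mm. A picture is of the moment at which its call begins: read the wrist's pose just before it. There is no depth.
- arm.job_done(): hands the job in; it is judged then, once.
Trained networks look in the newest picture that a camera, given by its name, has taken for a name from the list of things; names that differ only in an ending like _2 or _b are one class to them, and where a whole thing is asked for, a point or a joint stands for the part that bears it (a point fixed in the world has none). Each returns a list of dicts, best first, with "confidence" (0 to 1); they miss things now and then, are a little off and sometimes report something else, mostly with a low value. They report only what shows in the picture. A call takes as long as a camera call.
- models.boxes_of(name, camera): "extent" ([centre column, centre row, width, height] in pixels, round what is visible of it).
- models.silhouettes(name, camera): "pixels" (384x512 bool, what is visible of it) and "extent" ([centre column, centre row, width, height] in pixels, round what is visible of it).
The state is a dict: "t": time; "q": joint angles; "qd": joint speeds; "joint_efforts": joint torques, N m; "eef_pos": TCP position; "ee_rot": TCP orientation; "force": force on the tool from outside, world axes, zero at the start; "moment": the same for the moment, N m; "width": finger opening in m; "gripper_force": force on a finger pad.
Only numpy, scipy, OpenCV 4.12 (cv2) and the standard library are available. Lean on these libraries where they do the work, as an engineer would, in place of code of your own. Each camera call takes 0.05 s, during which the arm holds its last target. There are 200 camera calls.

## Working session

There is one attempt and no reset: what is moved stays moved. The work goes in short steps, Python scripts to look and compute and a tool call to move; the robot and the scene stay as the last step left them, time stands still between calls to the robot, and variables do not carry over. Pictures are saved under pics/ and viewed, at most 10 in all, crops included, and the job is handed in when it is done.

Besides the shell and the picture viewer there is one more tool, called after "Call:" as name([rows], argument=value, ...), one row to a line, values as JSON. play_rows: Moves the arm, as the interface text tells. Shifts and turns lie within -1 to 1; 1 stands for 25 mm of shift or 0.15 rad of turn. Its arguments: {"type":"object","properties":{"travel":{"type":"array","items":{"type":"array","items":{"type":"number"}}},"twist":{"type":"array","items":{"type":"number"}},"fingers":{"type":"number"},"newtons":{"type":"number"}},"required":["travel","twist"]}

```bash
mkdir -p pics; cat > h.py <<'E'
import numpy as np, cv2
from station import arm, imaging, models
def K(f): return np.array([[f['fx'],0,f['cx']],[0,f['fy'],f['cy']],[0,0,1.]]), np.array(f['distortion'],float)
def RT(f,s=None):
    if 'R' in f: return np.array(f['R']),np.array(f['t'])
    from scipy.spatial.transform import Rotation as Ro
    T=np.array(f['T_tool_cam']); Rw=Ro.from_euler('xyz',s['ee_rot']).as_matrix()
    Rc=Rw@T[:3,:3]; c=Rw@T[:3,3]+np.array(s['eef_pos'])
    return Rc.T,-Rc.T@c
def ray(f,uv,s=None):
    k,d=K(f);R,t=RT(f,s)
    n=cv2.undistortPoints(np.array([[uv]],float),k,d)[0,0]
    v=R.T@np.array([n[0],n[1],1]);return -R.T@t, v/np.linalg.norm(v)
def atz(f,uv,z,s=None):
    o,v=ray(f,uv,s);return o+v*(z-o[2])/v[2]
def tri(rs):
    A=np.zeros((3,3));b=np.zeros(3)
    for o,v in rs:
        P=np.eye(3)-np.outer(v,v);A+=P;b+=P@o
    x=np.linalg.solve(A,b);return x,[round(float(np.linalg.norm((np.eye(3)-np.outer(v,v))@(x-o)))*1000,1) for o,v in rs]
def proj(f,X,s=None):
    k,d=K(f);R,t=RT(f,s);return cv2.projectPoints(np.array(X,float).reshape(-1,3),cv2.Rodrigues(R)[0],t,k,d)[0][:,0]
def save(f,n): cv2.imwrite('pics/'+n,f['pixels'][:,:,::-1])
E
python3 - <<'E'
from h import *
np.set_printoptions(precision=3,suppress=True)
s=arm.get_state();print(s)
fs={}
for c in('side','top','wrist'):
    f=imaging.grab_frame(c);fs[c]=f
    o=RT(f,s);print(c,'cam at',-o[0].T@o[1],f['fx'])
    for n in('demagnetiser','switch','hanger','scriber','blue_mount','steel_sample'):
        print(c,n,[(round(b['confidence'],2),np.round(b['extent'])) for b in models.boxes_of(n,c)][:2])
im=np.hstack([fs['side']['pixels'],fs['top']['pixels']])
cv2.imwrite('pics/side.png',cv2.resize(fs['side']['pixels'],(768,576))[:,:,::-1])
cv2.imwrite('pics/top.png',cv2.resize(fs['top']['pixels'],(768,576))[:,:,::-1])
E
```

```text
{'t': 0.0, 'q': array([ 1.587,  0.359,  0.011, -0.   , -1.224, -0.288]), 'qd': array([-0.001,  0.   , -0.001,  0.   ,  0.002,  0.001]), 'joint_efforts': array([ -0.002, -58.271,  29.306,   6.997,   0.007,  -0.   ]), 'eef_pos': array([0.181, 0.65 , 0.211]), 'ee_rot': array([ 3.14 , -0.   , -0.272]), 'force': array([-0.731, -0.17 ,  0.22 ]), 'moment': array([ 0.022, -0.05 , -0.014]), 'gripper_force': 0.0, 'width': 0.08756907390093316}
side cam at [ 0.294 -0.837  0.463] 467.3707894683408
side demagnetiser [(0.67, array([268., 189.,  65.,  56.]))]
side switch [(0.65, array([272., 168.,  10.,  18.]))]
side hanger [(0.75, array([312., 245.,  74., 102.]))]
side scriber [(0.7, array([310., 208.,  16.,  91.]))]
side blue_mount [(0.55, array([282., 226.,  16.,  16.]))]
side steel_sample [(0.87, array([237., 229.,  18.,  20.]))]
top cam at [0.408 0.002 1.072] 410.08781042383055
top demagnetiser [(0.64, array([185., 170.,  73.,  44.]))]
top switch [(0.61, array([186., 169.,  71.,  47.])), (0.45, array([203., 169.,   5.,   4.]))]
top hanger [(0.67, array([321., 169.,  41.,  43.]))]
top scriber [(0.53, array([333., 169.,  19.,  14.]))]
top blue_mount [(0.49, array([244., 171.,  11.,  15.]))]
top steel_sample [(0.53, array([247., 212.,  19.,  15.]))]
wrist cam at [0.245 0.632 0.384] 268.83526375159875
wrist demagnetiser []
wrist switch []
wrist hanger []
wrist scriber []
wrist blue_mount []
wrist steel_sample []
```

View pics/side.png

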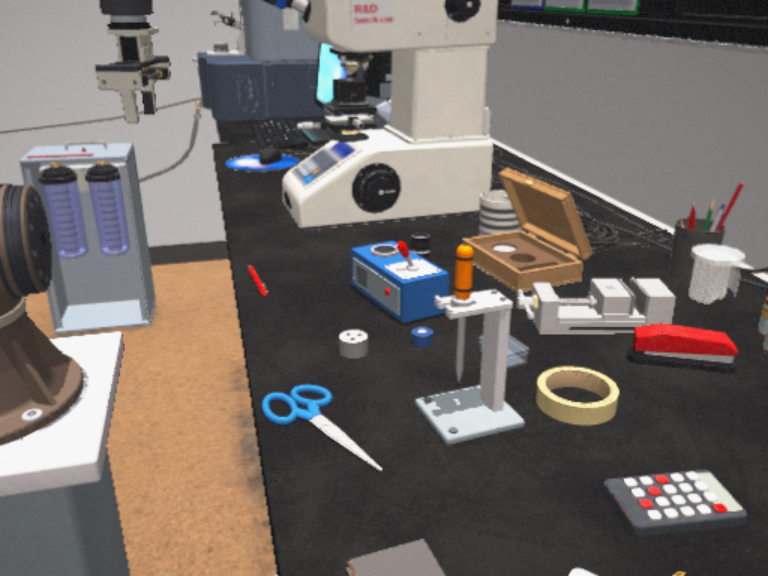

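View pics/top.png

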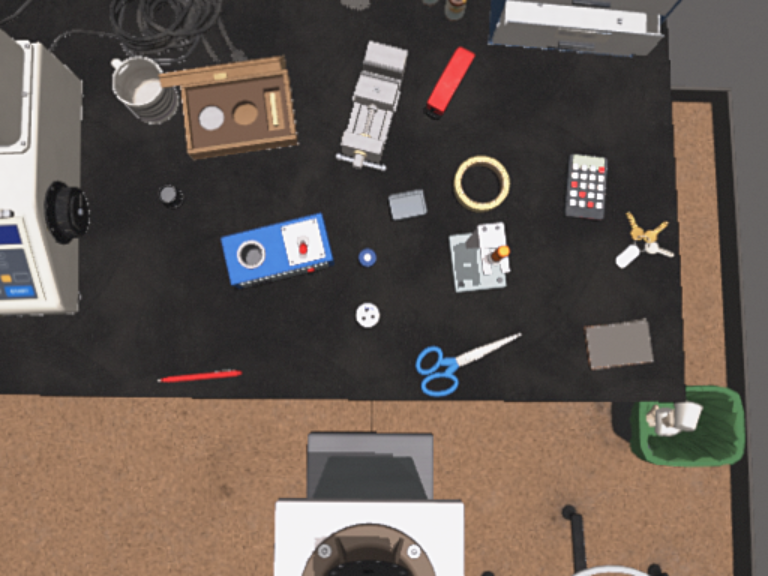

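The side view shows the demagnetiser at about (400,280) zoomed, with the hanger and orange handle at (464,270). In the top view the well is at (252,254), the red toggle at (303,247) and the handle at (500,254). Next I take magnified crops.

```bash
python3 - <<'E'
from h import *
np.set_printoptions(precision=4,suppress=True)
t=imaging.grab_frame('top');d=imaging.grab_frame('side')
def crop(f,c,r): return cv2.resize(f['pixels'][r:r+75,c:c+100],(400,300),interpolation=cv2.INTER_CUBIC)
m=np.vstack([np.hstack([crop(t,140,132),crop(t,280,132)]),np.hstack([crop(d,222,145),crop(d,260,165)])])
cv2.imwrite('pics/crops.png',m[:,:,::-1])
for n,hh in(('scriber',.18),('steel_sample',.012),('blue_mount',.009)):
    e=[models.boxes_of(n,c)[0]['extent'][:2] for c in('top','side')]
    print(n,tri([ray(t,e[0]),ray(d,e[1])]))
E
```

```text
scriber (array([ 0.5499, -0.1917,  0.136 ]), [2.0, 2.0])
steel_sample (array([0.4672, 0.0089, 0.015 ]), [1.0, 1.0])
blue_mount (array([0.5709, 0.0124, 0.007 ]), [1.7, 1.7])
```

View pics/crops.png

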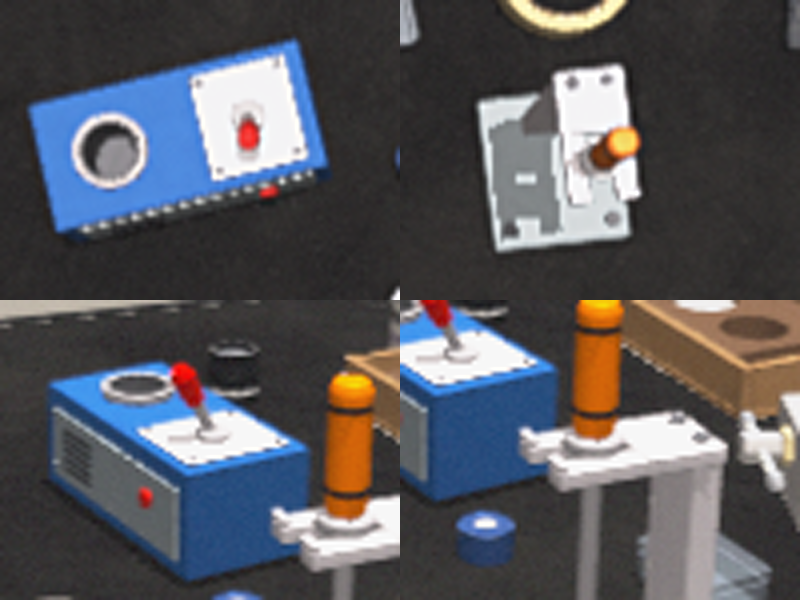

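Top crop: well centre at (109,149), toggle tip at (249,146), handle top at (625,140). Side crop: well mouth at (139,386), toggle end at (181,370), handle top at (352,380).

```bash
python3 - <<'E'
from h import *
np.set_printoptions(precision=4,suppress=True)
t=imaging.grab_frame('top');d=imaging.grab_frame('side')
T=lambda x,y:(x/4+140-.4,y/4+132-.4)
T2=lambda x,y:((x-400)/4+280-.4,y/4+132-.4)
S=lambda x,y:(x/4+222-.4,(y-300)/4+145-.4)
S2=lambda x,y:((x-400)/4+260-.4,(y-300)/4+165-.4)
print('well',tri([ray(t,T(109,149)),ray(d,S(139,386))]))
print('tip',tri([ray(t,T(248,143)),ray(d,S(182,368))]))
print('handletop',tri([ray(t,T2(625,140)),ray(d,S(352,381))]))
print('collar side on z.153',atz(d,S2(596,443),.153))
c=[atz(t,T(*p),.07) for p in((30,105),(298,42),(327,172),(55,232))]
print('corners',np.array(c),'mean',np.mean(c,0))
for a,b in((0,1),(3,2),(3,0),(2,1)): v=c[b]-c[a];print(np.linalg.norm(v),np.degrees(np.arctan2(v[1],v[0])))
fk=[atz(t,T2(*p),.15) for p in((553,72),(622,66),(638,195),(575,203))]
print('fork',np.array(fk))
for a,b in((0,1),(3,2),(2,1)): v=fk[b]-fk[a];print(np.linalg.norm(v),np.degrees(np.arctan2(v[1],v[0])))
b=[atz(t,T2(*p),.01) for p in((478,100),(495,250),(631,237))]
print('base',np.array(b))
for i,j in((1,0),(1,2)): v=b[j]-b[i];print(np.linalg.norm(v),np.degrees(np.arctan2(v[1],v[0])))
E
```

```text
well (array([0.5623, 0.2018, 0.073 ]), [0.4, 0.4])
tip (array([0.562 , 0.1111, 0.1154]), [2.1, 2.1])
handletop (array([ 0.5497, -0.185 ,  0.2124]), [0.0, 0.0])
collar side on z.153 [ 0.5489 -0.1896  0.153 ]
corners [[0.5894 0.2524 0.07  ]
 [0.631  0.0872 0.07  ]
 [0.5496 0.0676 0.07  ]
 [0.5105 0.2339 0.07  ]] mean [0.5701 0.1603 0.07  ]
0.1703913135260146 -75.83904629711662
0.17083350256380364 -76.7597173669409
0.08103689001143288 13.213613729004445
0.08377582286655877 13.531952293075035
fork [[ 0.5989 -0.1576  0.15  ]
 [ 0.603  -0.1975  0.15  ]
 [ 0.5284 -0.2056  0.15  ]
 [ 0.5233 -0.1695  0.15  ]]
0.04006314132900799 -84.16280289746028
0.036443425847785677 -82.08263242975356
0.07506220004694876 6.243662553367793
base [[ 0.6084 -0.1321  0.01  ]
 [ 0.5093 -0.1429  0.01  ]
 [ 0.5188 -0.2322  0.01  ]]
0.09966304523836185 6.237656616431588
0.08975550114188569 -83.90535513880336
```

Call:
play_rows([
  [0,0,-0.5],
  [0,0,-0.5],
  [0,0.3,-0.5],
  [0,0.6,-0.5],
  [0,1,0],
  [0,1,0],
  [0,1,0],
  [0,1,0],
], twist=[-0.84,-0.84,-0.85,-0.85,0,0,0,0], fingers=0)

```text
t: 2.55
eef_pos: [0.2062, 0.5297, 0.2622]
ee_rot: [-3.141, -0.0, 0.235]
force: [0.1, 0.3, 0.0]
width: 0.013
gripper_force: 0.0
```

Call:
play_rows([
  [0,1,0],
  [0,1,0],
  [0,1,0],
  [0,1,0],
  [0.3,1,0],
  [0.5,1,0],
  [0.6,1,0],
  [0.6,1,0],
], twist=[0,0,0,0,0,0,0,0])

```text
t: 3.55
eef_pos: [0.3022, 0.3463, 0.2622]
ee_rot: [-3.141, -0.0, 0.235]
force: [0.6, 0.1, -0.1]
width: 0.0004
gripper_force: 0.0
```

Call:
play_rows([
  [0.8,1,0],
  [0.8,1,0],
  [0.8,1,0],
  [0.8,1,0],
  [0.8,1,0],
  [0,0,0],
  [0,0,0],
], twist=[0,0,0,0,0,0,0])

```text
t: 4.42
eef_pos: [0.4276, 0.2488, 0.262]
ee_rot: [3.142, 0.0, 0.234]
force: [0.1, 0.3, 0.2]
width: 0.0005
gripper_force: 0.0
```

```bash
cat > ov.py <<'E'
from h import *
import sys
np.set_printoptions(precision=4,suppress=True)
def demag(p,c=(.5701,.1603),yaw=.235):
    p=np.array(p,float);a,b=np.cos(yaw),np.sin(yaw)
    return np.array([c[0]+a*p[0]-b*p[1],c[1]+b*p[0]+a*p[1],p[2]])
def hang(p,c=(.5497,-.186),yaw=.109): return demag(p,c,yaw)
PTS=[demag(p) for p in((-.04,-.085,.07),(-.04,.085,.07),(.04,.085,.07),(.04,-.085,.07),(-.023,-.045,.116),(.023,-.045,.116),(-.04,.085,0),(-.04,-.085,0))]
PTS+=[demag((.023*np.cos(q),.042+.023*np.sin(q),.076)) for q in np.arange(0,6.28,.5)]
PTS+=[hang(p) for p in((0,0,.214),(-.024,.02,.15),(-.024,-.02,.15),(-.024,-.0075,.15),(-.024,.0075,.15))]
def ovl(name,cam='wrist',k=1.5):
    s=arm.get_state();f=imaging.grab_frame(cam)
    im=cv2.resize(f['pixels'],None,fx=k,fy=k,interpolation=cv2.INTER_CUBIC)[:,:,::-1].copy()
    for u,v in proj(f,PTS,s): 
        if abs(u)<2000 and abs(v)<2000: cv2.circle(im,(int(u*k),int(v*k)),2,(0,255,0),-1)
    cv2.imwrite('pics/'+name,im);return s,f
E
python3 -c "
from ov import *
s,f=ovl('w1.png');print(s['t'],f['T_tool_cam'])"
```

```text
4.425 [[ 0.0005 -0.9686 -0.2487  0.0666]
 [ 1.      0.0006 -0.0003  0.0002]
 [ 0.0005 -0.2487  0.9686 -0.1726]
 [ 0.      0.      0.      1.    ]]
```

View pics/w1.png

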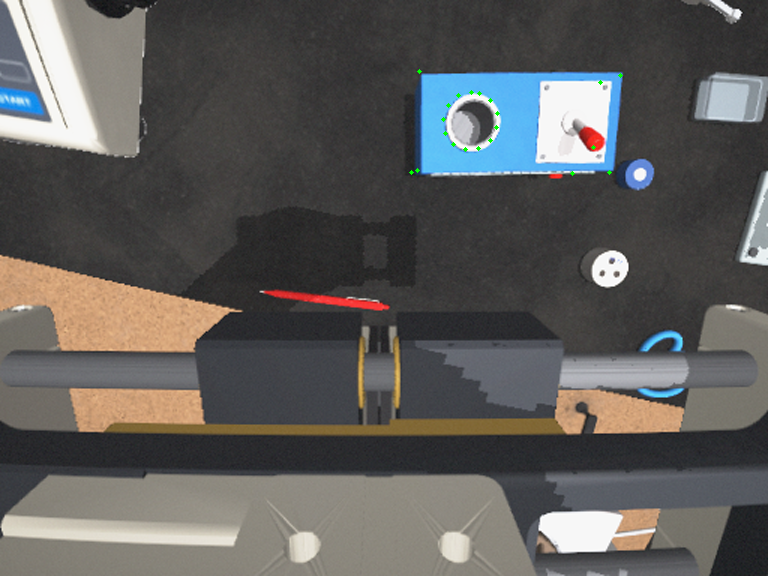

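The overlay of the model points matches the wrist picture to 1–2 mm (well at (471,121), toggle tip at (593,140)). Next I move in front of the toggle.

Call:
play_rows([
  [0.3,0.94,0],
  [0.3,0.94,0],
  [0.3,0.94,0],
  [0.3,0.94,0],
  [0.3,0.94,0.4],
  [0.3,0.94,0.8],
  [0.3,0.94,0.8],
], twist=[0,0,0,0,0,0,0])

```text
t: 5.35
eef_pos: [0.5171, 0.1018, 0.2119]
ee_rot: [-3.141, -0.001, 0.237]
force: [0.1, 0.4, -0.2]
width: 0.0006
gripper_force: 0.0
```

Call:
play_rows([
  [0,0,0.9],
  [0,0,0.9],
  [0,0,0.9],
  [0,0,0.78],
  [0,0,0],
], twist=[0,0,0,0,0])

```text
t: 5.98
eef_pos: [0.5158, 0.1019, 0.124]
ee_rot: [3.141, 0.003, 0.236]
force: [-0.2, 0.3, 0.6]
width: 0.0002
gripper_force: 0.0
```

Call:
play_rows([
  [0.6,0,0],
  [0.5,0,0],
  [0.4,0,0],
  [0.35,0,0],
  [0.3,0,0],
  [0.2,0,0],
  [0.1,0,0],
  [0,0,0],
], twist=[0,0,0,0,0,0,0,0])

```text
t: 6.98
eef_pos: [0.5765, 0.116, 0.125]
ee_rot: [-3.142, 0.0, 0.235]
force: [0.5, -0.4, -0.5]
width: 0.0005
gripper_force: 0.0
```

Call:
play_rows([
  [-0.8,0,0],
  [-0.8,0,-0.5],
  [0,0.5,-1],
  [0,1,-1],
  [0,1,-1],
  [0,1,-1],
  [0,1,-1],
  [0,1,-0.7],
], twist=[0,0,0,0,0,0,0,0])

```text
t: 7.98
eef_pos: [0.5698, -0.0278, 0.2815]
ee_rot: [3.142, -0.001, 0.235]
force: [-0.0, -0.3, 0.4]
width: 0.0004
gripper_force: 0.0
```

```bash
python3 -c "
from ov import *
f=imaging.grab_frame('top');s=arm.get_state();d=imaging.grab_frame('side')
a=cv2.resize(f['pixels'][132:207,140:240],(400,300));b=cv2.resize(d['pixels'][145:220,222:322],(400,300))
cv2.imwrite('pics/sw.png',np.hstack([a,b])[:,:,::-1]);print(s['eef_pos'],s['t'])"
```

```text
[ 0.571  -0.03    0.2837] 8.025
```

View pics/sw.png

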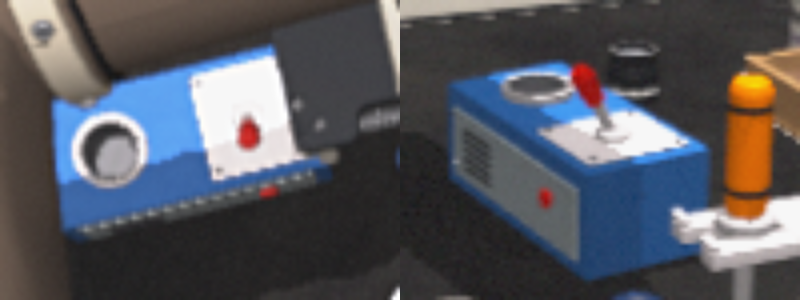

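The toggle tip is still at (248,143) in the top crop, so the switch is still off. I will push again, a bit lower and further, watching the force.

Call:
play_rows([
  [0,-1,0.7],
  [0,-1,1],
  [0,-1,1],
  [0,-1,1],
  [0,-1,1],
  [0,-0.5,1],
  [0,0,0.5],
  [0,0,0.2],
], twist=[0,0,0,0,0,0,0,0])

```text
t: 9.07
eef_pos: [0.5372, 0.1064, 0.1194]
ee_rot: [3.141, 0.001, 0.236]
force: [0.4, 0.9, 0.3]
width: 0.0003
gripper_force: 0.0
```

Call:
play_rows([
  [0.5,0,0.1],
  [0.5,0,0],
  [0.3,0,0],
  [0.3,0,0],
  [0,0,0],
], twist=[0,0,0,0,0])

```text
t: 9.7
eef_pos: [0.577, 0.116, 0.1175]
ee_rot: [3.142, 0.0, 0.235]
force: [-1.2, -0.7, 0.5]
width: 0.0009
gripper_force: 0.0
```

Call:
play_rows([
  [0.1,0,0],
  [0,0,0],
], twist=[0,0])

```text
t: 9.95
eef_pos: [0.5789, 0.1166, 0.1177]
ee_rot: [-3.142, -0.0, 0.235]
force: [-0.4, -0.1, -0.5]
width: 0.0004
gripper_force: 0.0
```

```bash
python3 -c "
from ov import *
s=arm.get_state();f=imaging.grab_frame('wrist');d=imaging.grab_frame('side')
k,dd=K(f)
u=proj(f,[demag((0,-.045,.1))],s)[0].astype(int);print(u,s['eef_pos'],s['force'])
c0=max(0,min(412,u[0]-50));r0=max(0,min(309,u[1]-37))
a=cv2.resize(f['pixels'][r0:r0+75,c0:c0+100],(400,300));b=cv2.resize(d['pixels'][145:220,222:322],(400,300))
cv2.imwrite('pics/sw2.png',np.hstack([a,b])[:,:,::-1])"
```

```text
[252 212] [0.5789 0.1166 0.1177] [-0.3606 -0.1003 -0.4725]
```

View pics/sw2.png

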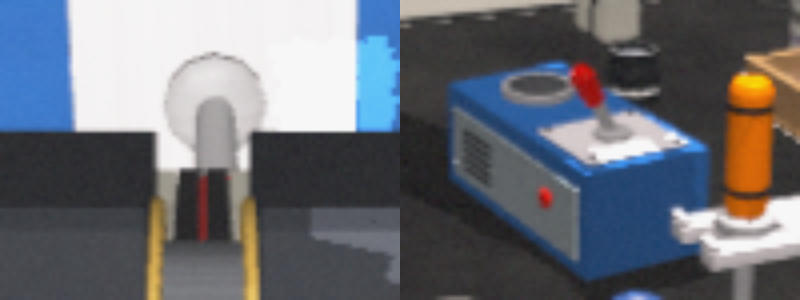

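```bash
python3 -c "
from ov import *
s=arm.get_state();d=imaging.grab_frame('side');p=s['eef_pos']
print(p,proj(d,[p,p+[0,0,-.019],p+[0,0,.05],demag((-.023,-.045,.116)),demag((.023,-.045,.116))]))
im=cv2.resize(d['pixels'][60:240,190:430],(800,600))
cv2.imwrite('pics/sd.png',im[:,:,::-1])"
```

```text
[0.5789 0.1166 0.1177] [[272.7643 159.3246]
 [272.6588 167.2692]
 [273.05   137.8637]
 [264.5496 161.5789]
 [282.2697 158.3965]]
```

View pics/sd.png

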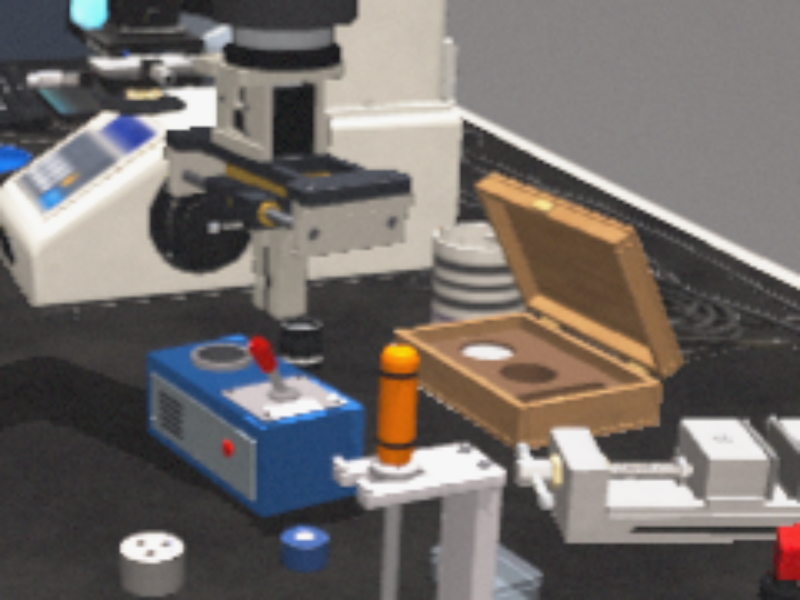

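The fingertip shows at about (280,318) in this crop, that is pixel (274,155), well above the toggle at (262,350). So the fingers are higher than the TCP figures imply. I check this against the wrist view.

```bash
python3 -c "
from ov import *
s=arm.get_state();d=imaging.grab_frame('side');p=s['eef_pos'];f=imaging.grab_frame('wrist')
T=np.linalg.inv(np.array(f['T_tool_cam']));k,dd=K(f)
for z in (-.03,-.02,-.01,0,.01,.019):
  q=[(T@[x,0,z,1])[:3] for x in(-.0095,.0095)]
  print(z,cv2.projectPoints(np.array(q),np.zeros(3),np.zeros(3),k,dd)[0][:,0].ravel(),proj(d,[p+[0.009,0.002,-z]])[0])
g=models.boxes_of('demagnetiser','wrist');print(g[:1])
im=f['pixels'];g=im[150:330,150:360];cv2.imwrite('pics/wf.png',cv2.resize(g,(700,600))[:,:,::-1])"
```

```text
-0.03 [252.0026 256.7652 252.009  226.4595] [276.5433 145.9827]
-0.02 [252.026  249.0057 252.0329 220.2493] [276.4728 150.2606]
-0.01 [252.047  242.0872 252.0541 214.7364] [276.4028 154.5062]
0 [252.0657 235.8811 252.073  209.8101] [276.3334 158.7199]
0.01 [252.0827 230.2835 252.09   205.3819] [276.2646 162.9022]
0.019 [252.0965 225.6957 252.104  201.7629] [276.2031 166.6395]
[{'extent': [200.5, 181.9, 205.4, 100.3], 'confidence': 0.75}]
```

View pics/wf.png

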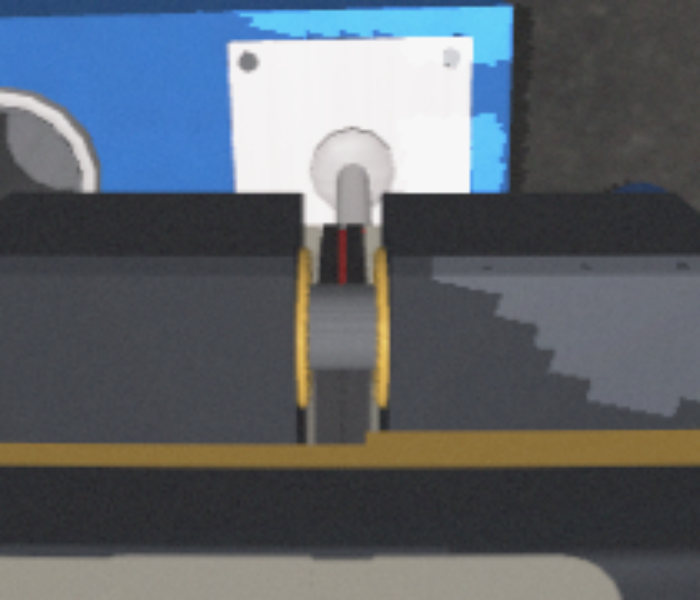

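Both views put the real fingertips about 12 mm above the reported TCP, which is about 30 mm higher than stated (side row 155, wrist row 217). I retreat, go 29 mm lower and push again.

Call:
play_rows([
  [-0.8,0,0],
  [-0.8,0,0],
  [-0.9,0,0],
  [0,0,0.6],
  [0,0,0.56],
  [0,0,0],
], twist=[0,0,0,0,0,0])

```text
t: 11.0
eef_pos: [0.5177, 0.1016, 0.0869]
ee_rot: [3.141, 0.003, 0.235]
force: [0.5, -1.1, -0.1]
width: 0.0004
gripper_force: 0.0
```

Call:
play_rows([
  [0.6,0,0],
  [0.5,0,0],
  [0.3,0,0],
  [0.2,0,0],
  [0,0,0],
], twist=[0,0,0,0,0])

```text
t: 11.62
eef_pos: [0.5576, 0.1115, 0.0885]
ee_rot: [-3.141, -0.001, 0.235]
force: [0.0, -0.5, -0.3]
width: 0.0004
gripper_force: 0.0
```

Call:
play_rows([
  [0.2,0,0],
  [0.2,0,0],
  [0.2,0,0],
  [0,0,0],
], twist=[0,0,0,0])

```text
t: 12.12
eef_pos: [0.5722, 0.115, 0.0885]
ee_rot: [-3.142, -0.0, 0.235]
force: [-0.5, 0.1, 0.3]
width: 0.0005
gripper_force: 0.0
```

Call:
play_rows([
  [0.1,0,0],
  [0.1,0,0],
  [0,0,0],
], twist=[0,0,0])

```text
t: 12.5
eef_pos: [0.5767, 0.116, 0.0885]
ee_rot: [3.142, -0.0, 0.235]
force: [-0.1, 0.2, -0.2]
width: 0.0002
gripper_force: 0.0
```

```bash
python3 -c "
from ov import *
s=arm.get_state();d=imaging.grab_frame('side');print(s['eef_pos'],s['t'])
print([(b['confidence'],np.round(b['extent'])) for b in models.boxes_of('switch','side')][:2])
im=cv2.resize(d['pixels'][130:220,220:340],(800,600))
cv2.imwrite('pics/sd2.png',im[:,:,::-1])"
```

```text
[0.5767 0.116  0.0885] 12.5
[(0.39, array([281., 166.,  13.,  18.]))]
```

View pics/sd2.png

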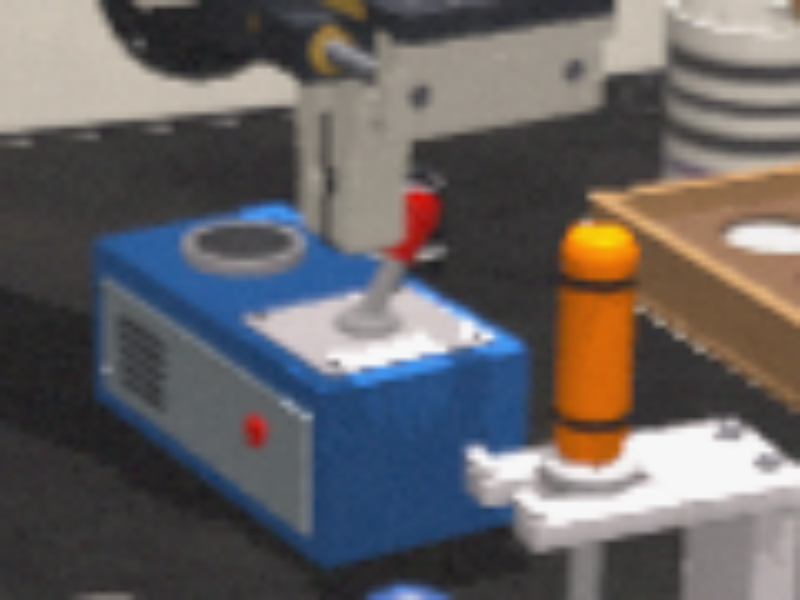

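The toggle is now on: it leans to +x, with the red tip at (425,215) right of the fingertip at (350,245). Next I back off, rise, open the fingers and go over the scriber.

Call:
play_rows([
  [-0.8,0,0],
  [-0.2,0,-1],
  [0,0,-1],
  [-0.2,0.5,-1],
  [-0.2,1,-1],
  [-0.3,1,-1],
  [-0.3,1,-1],
  [-0.3,1,0],
], twist=[0,0,0,0,0,0,0,0], fingers=0.7)

```text
t: 13.6
eef_pos: [0.5478, -0.0075, 0.241]
ee_rot: [3.141, -0.004, 0.236]
force: [0.4, 0.1, -0.7]
width: 0.0611
gripper_force: 0.0
```

Call:
play_rows([
  [-0.3,1,0],
  [-0.3,1,0],
  [-0.3,1,0],
  [-0.3,1,0],
  [-0.3,1,0],
  [-0.3,1,0],
  [-0.1,0.9,0],
  [0,0,0],
], twist=[0,0,0,0,0,0,0,0])

```text
t: 14.6
eef_pos: [0.5406, -0.1868, 0.2383]
ee_rot: [-3.142, 0.0, 0.233]
force: [-0.8, -0.2, -1.3]
width: 0.0614
gripper_force: 0.0
```

```bash
python3 -c "
from ov import *
s=arm.get_state();f=imaging.grab_frame('wrist');print(s['eef_pos'],s['t'],s['width'])
print([(b['confidence'],np.round(b['extent'])) for b in models.boxes_of('scriber','wrist')][:2])
d=imaging.grab_frame('side')
print([(b['confidence'],np.round(b['extent'])) for b in models.boxes_of('switch','side')][:2])
print(proj(d,[demag((.015,-.045,.104)),demag((-.015,-.045,.104))]))
h=cv2.cvtColor(f['pixels'],cv2.COLOR_RGB2HSV);m=((h[...,0]>6)&(h[...,0]<20)&(h[...,1]>180)&(h[...,2]>120)).astype(np.uint8)
n,l,st,c=cv2.connectedComponentsWithStats(m)
print([(st[i],c[i]) for i in range(1,n) if st[i][4]>60]);print(proj(f,[hang((0,0,.214)),hang((0,0,.16))],s))
"
```

```text
[ 0.5406 -0.1868  0.2383] 14.6 0.06140122425264335
[(0.61, array([254., 190.,  25.,  44.]))]
[(0.67, array([282., 167.,  11.,  18.]))]
[[279.1411 163.938 ]
 [267.6361 166.0664]]
[(array([244, 179,  19,  12, 128], dtype=int32), array([253.1406, 183.7969])), (array([243, 188,  22,  23, 390], dtype=int32), array([253.2282, 199.1769]))]
[[253.8882 200.3871]
 [253.5902 184.5206]]
```

Call:
play_rows([
  [0.36,0.04,0],
  [0,0,0.6],
  [0,0,0.6],
  [0,0,0.6],
  [0,0,0.4],
  [0,0,0.4],
  [0,0,0],
], twist=[0,0,0,0,0,0,0])

```text
t: 15.68
eef_pos: [0.5494, -0.1845, 0.1727]
ee_rot: [-3.141, 0.001, 0.235]
force: [-0.6, -0.0, 1.4]
width: 0.0615
gripper_force: 0.0
```

Call:
play_rows([
  [0,0,0],
  [0,0,0],
  [0,0,0],
  [0,0,0],
  [0,0,0],
  [0,0,0],
], twist=[0,0,0,0,0,0], fingers=0, newtons=15)

```text
t: 16.42
eef_pos: [0.5499, -0.1846, 0.1736]
ee_rot: [3.141, -0.0, 0.235]
force: [0.1, -0.4, 0.0]
width: 0.0174
gripper_force: 15.0
```

```bash
python3 -c "
from ov import *
s=arm.get_state();print(s['eef_pos'],s['t'],s['width'],s['gripper_force'],s['force'])
d=imaging.grab_frame('side')
cv2.imwrite('pics/g.png',cv2.resize(d['pixels'][120:240,240:400],(800,600))[:,:,::-1])"
```

```text
[ 0.5499 -0.1846  0.1736] 16.425 0.017354797494465665 14.976972197473515 [ 0.1067 -0.3885  0.0371]
```

View pics/g.png

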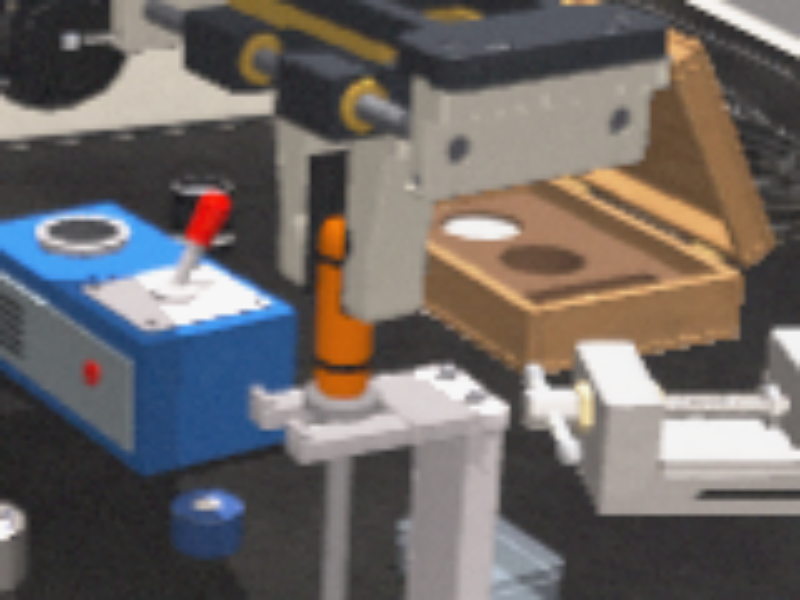

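The fingers hold the upper handle (opening 17.4 mm), the collar is still seated at (340,402), and the red toggle leans on at (208,215). Next I lift 10 mm, leave the fork along its slot, then rise.

Call:
play_rows([
  [0,0,-0.2],
  [0,0,-0.2],
  [0,0,0],
  [-0.5,-0.06,0],
  [-0.6,-0.08,0],
  [-0.6,-0.08,0],
  [-0.68,-0.08,0],
  [0,0,0],
], twist=[0,0,0,0,0,0,0,0], newtons=20)

```text
t: 17.48
eef_pos: [0.4888, -0.1913, 0.184]
ee_rot: [3.142, -0.001, 0.235]
force: [1.1, -0.3, -1.1]
width: 0.0174
gripper_force: 20.0
```

Call:
play_rows([
  [0,0,-0.7],
  [0,0,-0.7],
  [0,0,-0.7],
  [0,0,-0.5],
  [0,0,0],
  [0,0,0],
], twist=[0,0,0,0,0,0])

```text
t: 18.23
eef_pos: [0.4899, -0.191, 0.2478]
ee_rot: [-3.141, 0.001, 0.235]
force: [0.3, 0.1, -1.6]
width: 0.0174
gripper_force: 20.0
```

```bash
cat > sc.py <<'E'
from ov import *
def axis(cam,s=None):
    f=imaging.grab_frame(cam);r=models.silhouettes('scriber',cam)
    if not r: print(cam,'none');return f,None
    m=r[0]['pixels'];v,u=np.nonzero(m);print(cam,round(r[0]['confidence'],2),'ext',np.round(r[0]['extent'],1))
    top=v<v.min()+3;bot=v>v.max()-3
    h=cv2.cvtColor(f['pixels'],cv2.COLOR_RGB2HSV);o=m&(h[...,0]>6)&(h[...,0]<22)&(h[...,1]>150)
    vo,uo=np.nonzero(o)
    print(' top',u[top].mean(),v.min(),'bot',u[bot].mean(),v.max(),'orange',uo.mean() if len(uo) else 0,vo.min() if len(vo) else 0,vo.max() if len(vo) else 0)
    return f,m
E
python3 -c "
from sc import *
s=arm.get_state();print(s['eef_pos'],s['t'],s['width'],s['gripper_force'])
f,m=axis('side');p=s['eef_pos']
# expected scriber: origin 23.6mm below tcp at grasp
o=p+[-.0002,-.0014,-.0236]
print('expected: origin,point,col base',proj(f,[o,o+[0,0,-.1],o+[0,0,.006]]))
f,m=axis('top');print(proj(f,[o,o+[0,0,-.1]]))
"
```

```text
[ 0.4899 -0.191   0.2478] 18.225 0.017394408837017747 19.9727922398597
side 0.96 ext [276.1 172.4  17.1  99.8]
 top 271.55555555555554 122 bot 274.1666666666667 219 orange 273.781512605042 122 159
expected: origin,point,col base [[274.6787 162.519 ]
 [273.8018 221.1427]
 [274.7347 158.7954]]
top none
[[340.9321 194.1572]
 [331.1962 198.1502]]
```

Call:
play_rows([
  [0.2,-0.5,0],
  [0.43,-1,0],
  [0.43,-1,0],
  [0.43,-1,0],
  [0.43,-1,0],
  [0.43,-1,0],
  [0.43,-1,0],
  [0.43,-1,0],
], twist=[0,0,0,0,0,0,0,0])

```text
t: 19.42
eef_pos: [0.5245, 0.0115, 0.2485]
ee_rot: [-3.142, -0.0, 0.235]
force: [-0.6, -0.6, -0.8]
width: 0.0173
gripper_force: 20.0
```

Call:
play_rows([
  [0.43,-1,0],
  [0.43,-1,0],
  [0.43,-1,0],
  [0.43,-1,0],
  [0.44,-1,0],
  [0.5,-1,0],
  [0.5,-0.84,0],
  [0.5,-0.3,0],
], twist=[0,0,0,0,0,0,0,0])

```text
t: 20.42
eef_pos: [0.5724, 0.2066, 0.2484]
ee_rot: [3.142, 0.0, 0.236]
force: [0.3, -0.1, -0.8]
width: 0.0174
gripper_force: 20.0
```

Call:
play_rows([
  [0,0,0],
  [0,0,0],
  [0,0,0],
], twist=[0,0,0])

```text
t: 20.8
eef_pos: [0.5719, 0.2042, 0.2487]
ee_rot: [-3.142, -0.0, 0.234]
force: [0.6, -0.1, -0.8]
width: 0.0172
gripper_force: 20.0
```

```bash
python3 -c "
from sc import *
s=arm.get_state();print(s['eef_pos'],s['t'],s['width'],s['gripper_force'])
f,m=axis('side');p=s['eef_pos']
o=p+[-.0002,-.0014,-.0236];w=demag((0,.042,.076))
print('expected',proj(f,[o,o+[0,0,-.1]]),'well',w,proj(f,[w]))
f,m=axis('wrist');print(proj(f,[o,o+[0,0,-.1],w],s))
print([(b['confidence'],np.round(b['extent'])) for b in models.boxes_of('switch','side')][:2])
"
```

```text
[0.5719 0.2042 0.2487] 20.8 0.017227513376015337 19.972815354703926
side 0.82 ext [261.  117.8   8.3  53.5]
 top 260.6 89 bot 260.5 143 orange 260.2916666666667 89 101
expected [[259.8863 103.8205]
 [259.815  145.2067]] well [0.5603 0.2011 0.076 ] [[255.448  165.1082]]
wrist 0.95 ext [253.9 225.6  33.2  77.5]
 top 254.0 186 bot 253.0 263 orange 252.473786407767 207 263
[[253.8172 212.5492]
 [253.3694 183.8061]
 [252.4453 184.0305]]
[]
```

Call:
play_rows([
  [-0.43,-0.05,0],
  [0,0,0],
  [0,0,0.5],
  [0,0,0.5],
  [0,0,0.3],
  [0,0,0.2],
  [0,0,0],
  [0,0,0],
], twist=[0,0,0,0,0,0,0,0])

```text
t: 22.05
eef_pos: [0.5615, 0.2037, 0.2114]
ee_rot: [-3.142, -0.001, 0.235]
force: [0.6, 0.2, 0.2]
width: 0.0172
gripper_force: 20.0
```

```bash
python3 -c "
from sc import *
s=arm.get_state();print(s['eef_pos'],s['t'],s['width'],s['force'])
f,m=axis('side');p=s['eef_pos']
o=p+[-.0002,-.0014,-.0236];w=demag((0,.042,.076))
print('expected',proj(f,[o,o+[0,0,-.1]]),'well',proj(f,[w]))
"
```

```text
[0.5615 0.2037 0.2114] 22.05 0.01715885709312537 [0.5655 0.1802 0.169 ]
side 0.63 ext [257.6 125.9   7.7  61.3]
 top 253.125 95 bot 256.1666666666667 156 orange 255.54666666666665 95 117
expected [[255.6229 119.9516]
 [255.7011 160.3358]] well [[255.448  165.1082]]
```

Call:
play_rows([
  [0,0,0.3],
  [0,0,0.4],
  [0,0,0.4],
  [0,0,0.3],
  [0,0,0.18],
  [0,0,0],
  [0,0,0],
  [0,0,0],
], twist=[0,0,0,0,0,0,0,0])

```text
t: 23.15
eef_pos: [0.5614, 0.2037, 0.1719]
ee_rot: [-3.141, -0.001, 0.235]
force: [-0.2, -0.4, -0.6]
width: 0.0174
gripper_force: 20.0
```

Call:
play_rows([
  [0,0,0],
  [0,0,0],
  [0,0,0],
  [0,0,0],
  [0,0,0],
  [0,0,0],
  [0,0,0],
  [0,0,0],
], twist=[0,0,0,0,0,0,0,0])

```text
t: 24.15
eef_pos: [0.5612, 0.2035, 0.1715]
ee_rot: [3.142, 0.0, 0.235]
force: [-0.6, -0.8, -0.6]
width: 0.0175
gripper_force: 20.0
```

```bash
python3 -c "
from sc import *
s=arm.get_state();print(s['eef_pos'],s['t'],s['width'],s['force'])
f,m=axis('side');p=s['eef_pos']
o=p+[-.0002,-.0014,-.0236];print('expected',proj(f,[o,o+[0,0,-.026],o+[0,0,.064]]))
print([(b['confidence'],np.round(b['extent'])) for b in models.boxes_of('switch','side')][:2])
"
```

```text
[0.5612 0.2035 0.1715] 24.15 0.01748223685088492 [-0.6254 -0.7582 -0.6267]
side 0.56 ext [312.1 243.   75.1 103.2]
 top 326.7391304347826 192 bot 301.4230769230769 296 orange 0 0 0
expected [[255.5618 136.429 ]
 [255.5829 146.9053]
 [255.5077 109.7882]]
[(0.43, array([280., 167.,  11.,  15.]))]
```

Call:
play_rows([
  [0,0,0],
  [0,0,0],
  [0,0,-0.3],
  [0,0,-0.5],
  [0,0,-0.7],
  [0,0,-0.7],
  [0,0,-0.6],
  [0,0,-0.25],
], twist=[0,0,0,0,0,0,0,0])

```text
t: 25.3
eef_pos: [0.5616, 0.2038, 0.2494]
ee_rot: [-3.141, -0.002, 0.235]
force: [0.2, 0.1, -1.6]
width: 0.0175
gripper_force: 20.0
```

Call:
play_rows([
  [-0.3,0.5,0],
  [-0.44,1,0],
  [-0.44,1,0],
  [-0.44,1,0],
  [-0.44,1,0],
  [-0.44,1,0],
  [-0.44,1,0],
  [-0.44,1,0],
], twist=[0,0,0,0,0,0,0,0])

```text
t: 26.3
eef_pos: [0.5216, -0.0009, 0.2478]
ee_rot: [3.142, 0.0, 0.234]
force: [0.2, -0.5, -0.9]
width: 0.0172
gripper_force: 20.0
```

Call:
play_rows([
  [-0.44,1,0],
  [-0.44,1,0],
  [-0.44,1,0],
  [-0.44,1,0],
  [-0.44,1,0],
  [-0.44,1,0],
  [-0.4,0.88,0],
  [0,0.3,0],
], twist=[0,0,0,0,0,0,0,0])

```text
t: 27.3
eef_pos: [0.4891, -0.1928, 0.2477]
ee_rot: [-3.142, 0.0, 0.233]
force: [-0.6, -0.6, -1.1]
width: 0.0172
gripper_force: 20.0
```

Call:
play_rows([
  [0,0,0],
  [0,0,0],
  [0,0,0],
], twist=[0,0,0])

```text
t: 27.68
eef_pos: [0.4907, -0.1902, 0.2478]
ee_rot: [-3.142, -0.0, 0.236]
force: [0.7, -0.6, -0.6]
width: 0.0173
gripper_force: 20.0
```

```bash
python3 -c "
from sc import *
s=arm.get_state();print(s['eef_pos'],s['ee_rot'],s['t'],s['width'],s['force'])
f,m=axis('side');p=s['eef_pos']
o=p+[-.0002,-.0014,-.0236];print('expected',proj(f,[o,o+[0,0,-.1],o+[0,0,.064]]))
d=np.array([.4899,-.191,.2478])-p;y=.235
print('to ref, tool units',(d[0]*np.cos(y)+d[1]*np.sin(y))/.025,(d[0]*np.sin(y)-d[1]*np.cos(y))/.025,-d[2]/.025)
print([(b['confidence'],np.round(b['extent'])) for b in models.boxes_of('switch','side')][:2])
"
```

```text
[ 0.4907 -0.1902  0.2478] [-3.1416 -0.0001  0.236 ] 27.675 0.01732946007208741 [ 0.7133 -0.5996 -0.5586]
side 0.79 ext [274.8 172.2  12.9  97.4]
 top 271.6 124 bot 274.7142857142857 217 orange 274.6735751295337 124 159
expected [[275.0354 162.3352]
 [274.1409 220.9048]
 [275.6667 121.3297]]
to ref, tool units -0.037715878399884904 0.022003416220830435 0.0007310401069815509
[(0.6, array([281., 166.,  10.,   9.]))]
```

Call:
play_rows([
  [-0.04,0.02,0.5],
  [0,0,0.7],
  [0,0,0.7],
  [0,0,0.4],
  [0,0,0.2],
  [0,0,0],
  [0,0,0],
], twist=[0,0,0,0,0,0,0])

```text
t: 28.7
eef_pos: [0.4902, -0.1915, 0.1859]
ee_rot: [3.141, -0.001, 0.235]
force: [0.1, 0.4, -0.9]
width: 0.0172
gripper_force: 20.0
```

Call:
play_rows([
  [0.4,0.05,0],
  [0.4,0.05,0],
  [0.4,0.05,0],
  [0.4,0.05,0],
  [0.4,0.05,0],
  [0.38,0.05,0],
  [0,0,0],
  [0,0,0],
], twist=[0,0,0,0,0,0,0,0])

```text
t: 29.7
eef_pos: [0.5492, -0.1849, 0.1852]
ee_rot: [-3.141, 0.0, 0.235]
force: [-1.0, -0.5, -0.5]
width: 0.017
gripper_force: 20.0
```

```bash
python3 -c "
from sc import *
s=arm.get_state();print(s['eef_pos'],s['ee_rot'],s['t'],s['width'],s['force'])
f,m=axis('side');p=s['eef_pos']
o=p+[-.0002,-.0014,-.0236];print('expected',proj(f,[o,o+[0,0,-.1],o+[0,0,.064]]))
"
```

```text
[ 0.5492 -0.1849  0.1852] [-3.1414  0.0004  0.2352] 29.7 0.017004925377943146 [-0.9686 -0.5198 -0.5263]
side 0.63 ext [235.2 227.3  23.   15.7]
 top 235.1764705882353 220 bot 236.3111111111111 237 orange 0 0 0
expected [[308.1082 194.7019]
 [305.6465 248.5193]
 [309.8357 157.2417]]
```

Call:
play_rows([
  [0.02,0,0.15],
  [0,0,0.15],
  [0,0,0.1],
  [0,0,0.05],
  [0,0,0],
  [0,0,0],
], twist=[0,0,0,0,0,0])

```text
t: 30.55
eef_pos: [0.55, -0.1848, 0.1742]
ee_rot: [3.142, -0.0, 0.235]
force: [0.0, 0.2, -0.4]
width: 0.0172
gripper_force: 20.0
```

Call:
play_rows([
  [0,0,0],
  [0,0,0],
  [0,0,0],
  [0,0,0],
  [0,0,0],
  [0,0,0],
], twist=[0,0,0,0,0,0], fingers=0.6)

```text
t: 31.3
eef_pos: [0.5499, -0.1848, 0.1741]
ee_rot: [-3.142, -0.0, 0.235]
force: [0.9, -0.4, -0.1]
width: 0.0522
gripper_force: 0.0
```

Call:
play_rows([
  [0,0,-0.5],
  [0,0,-0.8],
  [0,0,-0.8],
  [0,0,-0.8],
  [0,0,0],
  [0,0,0],
], twist=[0,0,0,0,0,0])

```text
t: 32.05
eef_pos: [0.5497, -0.1846, 0.2465]
ee_rot: [-3.141, -0.0, 0.235]
force: [-0.5, 1.2, -0.6]
width: 0.0525
gripper_force: 0.0
```

```bash
python3 -c "
from sc import *
s=arm.get_state();print(s['eef_pos'],s['t'],s['width'])
f,m=axis('side')
print('expected',proj(f,[hang((0,0,.15)),hang((0,0,.05)),hang((0,0,.214))]))
print([(b['confidence'],np.round(b['extent'])) for b in models.boxes_of('scriber','side')][:2])
print([(b['confidence'],np.round(b['extent'])) for b in models.boxes_of('switch','side')][:2])
f=imaging.grab_frame('wrist')
h=cv2.cvtColor(f['pixels'],cv2.COLOR_RGB2HSV);m=((h[...,0]>6)&(h[...,0]<20)&(h[...,1]>180)&(h[...,2]>120)).astype(np.uint8)
n,l,st,c=cv2.connectedComponentsWithStats(m)
print([(st[i],c[i]) for i in range(1,n) if st[i][4]>60]);print(proj(f,[hang((0,0,.214)),hang((0,0,.16))],s))
"
```

```text
[ 0.5497 -0.1846  0.2465] 32.05 0.05254956128889691
side 0.57 ext [307.8 208.1  14.9  87.8]
 top 309.39130434782606 164 bot 306.0 250 orange 308.9712643678161 164 199
expected [[308.1822 201.0974]
 [305.7344 254.2756]
 [309.8985 164.1074]]
[(0.78, array([308., 208.,  15.,  82.]))]
[]
[(array([244, 187,  18,  12, 133], dtype=int32), array([252.9398, 191.7368])), (array([243, 197,  21,  22, 359], dtype=int32), array([252.8607, 207.2368]))]
[[253.811  208.6805]
 [253.5546 191.8222]]
```

The scriber hangs seated again (side top at row 164 against 165 before). Next I switch off, approaching the toggle from behind.

Call:
play_rows([
  [0,0,-0.8],
  [0.55,-0.95,0],
  [0.55,-0.95,0],
  [0.55,-0.95,0],
  [0.55,-0.95,0],
  [0.55,-0.95,0],
  [0.55,-0.95,0],
  [0.55,-0.95,0],
], twist=[0,0,0,0,0,0,0,0], fingers=0)

```text
t: 33.3
eef_pos: [0.6049, 0.0002, 0.2662]
ee_rot: [3.142, 0.001, 0.235]
force: [-0.2, -0.1, -0.8]
width: 0.0005
gripper_force: 0.0
```

Call:
play_rows([
  [0.55,-0.95,0],
  [0.55,-0.95,0],
  [0.55,-0.95,0],
  [0.55,-0.95,0],
  [0.55,-0.95,0],
  [0,0,0.8],
  [0,0,0.8],
  [0,0,0],
], twist=[0,0,0,0,0,0,0,0])

```text
t: 34.3
eef_pos: [0.6433, 0.1314, 0.2248]
ee_rot: [3.141, 0.003, 0.235]
force: [0.7, -0.5, 0.2]
width: 0.0006
gripper_force: 0.0
```

Down 136 mm to z 0.0885, then push towards -x: first 45 mm, then smaller steps.

Call:
play_rows([
  [0,0,0.9],
  [0,0,0.9],
  [0,0,0.9],
  [0,0,0.9],
  [0,0,0.9],
  [0,0,0.6],
  [0,0,0.35],
  [0,0,0],
], twist=[0,0,0,0,0,0,0,0])

```text
t: 35.3
eef_pos: [0.644, 0.1309, 0.0902]
ee_rot: [3.141, 0.0, 0.235]
force: [0.3, 0.6, 1.1]
width: 0.0005
gripper_force: 0.0
```

Call:
play_rows([
  [-0.6,0,0],
  [-0.5,0,0],
  [-0.4,0,0],
  [-0.3,0,0],
  [-0.2,0,0],
  [-0.2,0,0],
  [0,0,0],
], twist=[0,0,0,0,0,0,0])

```text
t: 36.17
eef_pos: [0.5897, 0.1179, 0.09]
ee_rot: [3.142, 0.001, 0.235]
force: [0.5, 0.3, -0.1]
width: 0.0004
gripper_force: 0.0
```

Call:
play_rows([
  [-0.2,0,0],
  [-0.2,0,0],
  [-0.1,0,0],
  [0,0,0],
], twist=[0,0,0,0])

```text
t: 36.67
eef_pos: [0.5809, 0.1162, 0.0914]
ee_rot: [-3.141, -0.006, 0.236]
force: [7.1, 1.2, -1.8]
width: 0.0003
gripper_force: 2.9
```

```bash
python3 -c "
from sc import *
s=arm.get_state();print(s['eef_pos'],s['t'],s['force'])
d=imaging.grab_frame('side')
print([(b['confidence'],np.round(b['extent'])) for b in models.boxes_of('switch','side')][:2])
h=cv2.cvtColor(d['pixels'],cv2.COLOR_RGB2HSV);m=(((h[...,0]<5)|(h[...,0]>173))&(h[...,1]>170)&(h[...,2]>110)).astype(np.uint8);m[:,:230]=0;m[:,320:]=0;m[:140]=0;m[230:]=0
n,l,st,c=cv2.connectedComponentsWithStats(m);print([(st[i],c[i]) for i in range(1,n)])
"
```

```text
[0.5809 0.1162 0.0914] 36.675 [ 7.1307  1.209  -1.7539]
[]
[(array([265, 161,   8,  11,  49], dtype=int32), array([268.2245, 165.6531])), (array([257, 192,   3,   5,  10], dtype=int32), array([257.9, 193.6]))]
```

The toggle is at (268,165.7), which matches the projected off position (267.6,166), and the 7 N means it rests on its stop. I back away.

Call:
play_rows([
  [0.4,0,0],
  [0.8,0,0],
  [0.8,0,0],
  [0,0,-0.8],
  [0,0,-1],
  [0,0,-1],
  [0,0,-1],
  [0,0,-1],
], twist=[0,0,0,0,0,0,0,0])

```text
t: 37.78
eef_pos: [0.6266, 0.1266, 0.2107]
ee_rot: [3.141, 0.002, 0.235]
force: [-0.5, -0.4, -0.5]
width: 0.0008
gripper_force: 0.0
```

Call:
play_rows([
  [0,0,-1],
  [0,0,0],
  [0,0,0],
  [0,0,0],
], twist=[0,0,0,0])

```text
t: 38.28
eef_pos: [0.6264, 0.1266, 0.2341]
ee_rot: [3.141, 0.002, 0.235]
force: [0.6, -0.7, -0.6]
width: 0.0003
gripper_force: 0.0
```

```bash
python3 -c "
from sc import *
s=arm.get_state();print(s['eef_pos'],s['t'],s['force'])
f,m=axis('side');d=f
h=cv2.cvtColor(d['pixels'],cv2.COLOR_RGB2HSV);m=(((h[...,0]<5)|(h[...,0]>173))&(h[...,1]>170)&(h[...,2]>110)).astype(np.uint8);m[:,:230]=0;m[:,320:]=0;m[:140]=0;m[230:]=0
n,l,st,c=cv2.connectedComponentsWithStats(m);r=[(st[i],c[i]) for i in range(1,n)];print(r)
ok=any(abs(x[1][0]-267.6)<2.5 and abs(x[1][1]-165.5)<3 for x in r)
if ok: print('done',arm.job_done())
"
```

```text
[0.6264 0.1266 0.2341] 38.275 [ 0.5806 -0.692  -0.5587]
side 0.83 ext [307.7 211.5  16.2  91.7]
 top 310.0 164 bot 305.8333333333333 253 orange 309.25236593059935 164 198
[(array([265, 161,   8,  11,  55], dtype=int32), array([268.4182, 165.3818])), (array([257, 192,   3,   5,  11], dtype=int32), array([258.    , 193.7273]))]
the job is handed in; nothing more can be done
done None
```

I handed the job in at 38.3 s, with no verdict returned: the scriber was dipped about 28 mm for over a second with the switch on and hung back on the fork, then the demagnetiser was switched off; the final side view shows both in place.

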